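# Lock a lamp gear box lid crosswise by fingertip

### The job

Lock the lid of the aluminium gear box: with the fingertips, press its four corner push-lock fasteners fully home, gently and one at a time, working crosswise so the gasket seats evenly: first the one nearest the cable gland, then the one diagonally opposite it, then the other one on the gland's side, and last the one diagonally opposite that. Do not lift, tip or shove the box, and leave the roll of tape on its lid and the cups, tools and other things around it where they are.

Things in the scene. Friction and masses are not known exactly. Their poses are not given: they have to be found in the camera images.
- gearbox: Aluminium control-gear box for a lamp, 180 x 130 mm, lid top 62 mm above the bench, 0.7 to 1.2 kg, loose on the bench, any yaw. Origin: centre of its underside; x along its 180 mm length, y towards the long side that carries the cable gland, z up. Four black push-lock fasteners in grey collars stand at the lid's corners, 136 mm apart along x and 86 mm along y. Low mounting ears at both ends reach x = +-104 mm.
- gland (a point): Outer end of the black plastic cable gland (35 to 37 mm across), which sticks out 40 mm level from one long side of the box near one corner: box frame x = +55, y = +105, z = 28 mm.
- head_a (a point): Centre of the flat top of the black push-lock fastener head (17 mm diameter) at the corner of the lid nearest the cable gland; box frame x = +68, y = +43 mm. Unpressed, this top is 72.5 to 74 mm above the bench (10.5 to 12 mm above the lid); pressed home it is at 66 mm, 1 mm above its grey collar (27 mm diameter, 3 mm high).
- lock_a (a joint): How far the fastener at the corner nearest the cable gland has been pushed in, m: 0 to 0.0015 at the start, 0.008 fully home (hard stop). It moves straight down, resists with a steady 3 N plus a little damping, has no spring and stays where it is left.
- head_b (a point): Centre of the flat top of the black push-lock fastener head (17 mm diameter) at the corner of the lid on the gland's long side but away from the gland; box frame x = -68, y = +43 mm. Unpressed, this top is 72.5 to 74 mm above the bench (10.5 to 12 mm above the lid); pressed home it is at 66 mm, 1 mm above its grey collar (27 mm diameter, 3 mm high).
- lock_b (a joint): How far the fastener at the corner on the gland's long side but away from the gland has been pushed in, m: 0 to 0.0015 at the start, 0.008 fully home (hard stop). It moves straight down, resists with a steady 3 N plus a little damping, has no spring and stays where it is left.
- head_c (a point): Centre of the flat top of the black push-lock fastener head (17 mm diameter) at the corner of the lid diagonally opposite the gland's corner; box frame x = -68, y = -43 mm. Unpressed, this top is 72.5 to 74 mm above the bench (10.5 to 12 mm above the lid); pressed home it is at 66 mm, 1 mm above its grey collar (27 mm diameter, 3 mm high).
- lock_c (a joint): How far the fastener at the corner diagonally opposite the gland's corner has been pushed in, m: 0 to 0.0015 at the start, 0.008 fully home (hard stop). It moves straight down, resists with a steady 3 N plus a little damping, has no spring and stays where it is left.
- head_d (a point): Centre of the flat top of the black push-lock fastener head (17 mm diameter) at the corner of the lid on the side without the gland, at the gland's end of the box; box frame x = +68, y = -43 mm. Unpressed, this top is 72.5 to 74 mm above the bench (10.5 to 12 mm above the lid); pressed home it is at 66 mm, 1 mm above its grey collar (27 mm diameter, 3 mm high).
- lock_d (a joint): How far the fastener at the corner on the side without the gland, at the gland's end of the box has been pushed in, m: 0 to 0.0015 at the start, 0.008 fully home (hard stop). It moves straight down, resists with a steady 3 N plus a little damping, has no spring and stays where it is left.
- cup_1: Empty open metal cup, 76 mm diameter, 80 mm high, 0.14 kg, loose, standing close beside the box. Origin: centre of its underside, z up. Leave alone.
- cup_2: Empty open metal cup, 76 mm diameter, 80 mm high, 0.14 kg, loose, standing close beside the box. Origin: centre of its underside, z up. Leave alone.
- tape_roll: Roll of yellow insulating tape, 56 mm diameter, 34 mm hole, 18 mm high, lying flat and loose near the middle of the box's lid. Origin: centre of its underside. Leave it there.
- screwdriver: Screwdriver, 180 mm long, lying loose beside the box. Origin near its middle, x along it. Leave alone.
- pliers: Pliers with black handles, 136 mm long, 16 mm high, lying loose beside the box. Origin at the bench under the pivot, x towards the jaws. Leave alone.
- pin_tray: Small open yellow plastic tray of spare fasteners, 70 x 55 x 28 mm, loose beside the box. Origin: centre of its underside. Leave alone.
- flask: Grey drinking bottle with black cap, 72 mm diameter, 215 mm high, standing at the robot's right, 0.5 kg. Origin: centre of its underside. Leave alone.
There are look-alikes about, which are no part of the job. What is shaped like the gearbox but orange or yellow is not meant.

How it is judged (in metres and radians):
On the way, in this order (a step that is already met when the one before it is completed fails the run):
1. the fastener nearest the cable gland is pressed home by the fingers, the others still up (value of joint lock_a above 0.0065 m and value of joint each of lock_c, lock_b, lock_d below 0.004 m and contact force between the fingers and gearbox above 0.3 N), for 0.05 s.
2. the one diagonally opposite it is pressed home by the fingers, the others still up (value of joint each of lock_a, lock_c above 0.0065 m and value of joint each of lock_b, lock_d below 0.004 m and contact force between the fingers and gearbox above 0.3 N), for 0.05 s.
3. the other one on the gland's side is pressed home by the fingers, the others still up (value of joint each of lock_a, lock_c, lock_b above 0.0065 m and value of joint lock_d below 0.004 m and contact force between the fingers and gearbox above 0.3 N), for 0.05 s.
4. the last one, diagonally opposite that is pressed home by the fingers, all four now down (value of joint each of lock_a, lock_c, lock_b, lock_d above 0.0065 m and contact force between the fingers and gearbox above 0.3 N), for 0.05 s.
At the end, for the whole second after the job is handed in: All four fasteners are pressed in at least 6.5 of their 8 mm; the box is level, at rest and within 20 mm of where it stood; the tape roll, cups, tools, tray and bottle are within 25 mm of where they were (value of joint each of lock_a, lock_c, lock_b, lock_d above 0.0065 m and distance of gearbox from where it was at the start of the episode below 0.02 m and angle between gearbox's own z axis and vertical below 0.05 rad and linear speed of gearbox below 0.02 m/s and distance of each of cup_1, cup_2, tape_roll, screwdriver, pliers, pin_tray, flask from where it was at the start of the episode below 0.025 m); the robot touches nothing.
It fails at once if a fastener is pressed before its turn ((value of joint lock_c above 0.004 m and value of joint lock_a below 0.0065 m) or (value of joint lock_b above 0.004 m and value of joint lock_c below 0.0065 m) or (value of joint lock_d above 0.004 m and value of joint lock_b below 0.0065 m)).
It fails at once if the box is pressed or knocked hard (over 40 N) (contact force between the fingers and gearbox above 40 N).
It fails at once if the box is shoved more than 20 mm, lifted 10 mm or tipped (distance of gearbox from where it was at the start of the episode above 0.02 m or height (world z) of gearbox above 0.01 m or angle between gearbox's own z axis and vertical above 0.12 rad).
It fails at once if a bystander is moved more than 25 mm, lifted or knocked over (distance of any of cup_1, cup_2, tape_roll, screwdriver, pliers, pin_tray, flask from where it was at the start of the episode above 0.025 m or angle between any of cup_1, cup_2, flask, tape_roll's own z axis and vertical above 0.35 rad or height (world z) of any of cup_1, cup_2, screwdriver, pliers, pin_tray, flask above 0.02 m or z of tape_roll in the frame of gearbox above 0.077 m).
It also fails if it takes over 58 s, if anything falls off the work surface, if the arm or the gripper's body presses on something with over 40 N, if the wrist force passes 120 N, or if a joint passes its speed limit or range.

### The arm

A 6-joint arm with a two-finger parallel gripper is mounted at the origin on the work surface. World frame = base frame: x ahead of the robot, y to its left, z up, the work surface at z = 0. Lengths are in m, angles in degrees, forces in N, time in s.
With the tool pointing down it reaches from about 0.325 to 0.85 m from the base axis. Payload 15.5 kg.
Tool frame: the origin (TCP) lies midway between the tips of the shut fingers; the grasp point (between the pads) lies 19 mm behind it; y points along the fingers, x is the direction in which the jaws open and shut, and the axes are right-handed (so a half turn about y gives the same grasp; the last joint's range is limited). The gripper opens to 91 mm and grips with 3 to 60 N. Pads are 32 mm wide; open, the fingers measure 118 mm over their backs; the gripper's body (76 mm by 178 mm) begins 60 mm behind the grasp point.
Start: joints at [-70.846, 28.281, 77.091, -0, 74.628, -5.472], TCP at [0.26, -0.568, 0.214] pointing down, gripper open.
Joint ranges: [-166.48, 166.48], [-47.26, 123.95], [12.59, 153.08], [-70.14, 250.14], [6.76, 159.57], [-176.63, 176.63]. Speed limits (degrees/s): [108.29, 108.29, 147.25, 172.46, 172.46, 172.46].

### API

Orientations are given as a 3x3 rotation matrix whose columns are the frame's x, y, z axes.
In Python, from bench import ctrl gives the robot as it stands. The module is installed in compiled form; this text tells all that it offers. Calls block until the motion is done:
- ctrl.goto(position, orientation): joint-space move of the TCP to a pose.
- ctrl.move_l(position, vel=0.15, ori=None, contact_N=None): straight line of the TCP; ori=None keeps the orientation; vel is the mean speed in m/s. With contact_N (N) it stops when the force on the tool has changed by that much, and returns True; else False.
- ctrl.movej(angles): joint-space move.
- ctrl.command_gripper(opening): opening from 0.0 (shut) to 1.0 (fully open); the grip force is fixed at half the most; returns when the fingers have stopped.
- ctrl.sleep(seconds).
- ctrl.ik(position, orientation): joint angles nearest the present ones, or None.
- ctrl.read_camera(name): name is "scene" or "top" or "wrist"; returns the picture (420x560x3 uint8, blue, green, red); there is no depth.
- ctrl.camera_params(name): a dict with "fx", "fy", "cx", "cy" (pixels), "pose" (4x4, takes a point from camera to world coordinates); the wrist camera has in their place "T_tool_cam" (4x4, takes a point from camera to tool coordinates, whose origin is the TCP and whose axes are the tool frame's). Camera axes: x right, y up, looking along -z (the intrinsics and any distortion apply to the point x, -y, -z); pixel columns grow to the right and rows downward; lengths in m; the calibration is good to about 2 mm. The wrist camera is an equidistant fisheye: a pixel r from the principal point sees the ray r / f radians off the axis. A picture is of the moment at which its call begins: read the wrist's pose just before it. camera_params takes no time and is no camera call.
A pose or a line that the arm cannot do raises ctrl.MotionError and nothing moves.
- ctrl.sign_off(): hands the job in, once; it reports no verdict.
Readings, each from a call of its own:
- ctrl.current_t(): time.
- ctrl.current_q(): joint angles.
- ctrl.current_dq(): joint speeds.
- ctrl.current_effort(): joint torques, N m.
- ctrl.current_tool_pos(): TCP position.
- ctrl.current_eef_rot(): TCP orientation.
- ctrl.current_contact_force(): force on the tool from outside, world axes, zero at the start.
- ctrl.current_wrist_torque(): the same for the moment, N m.
- ctrl.current_grip_width(): opening from 0.0 (shut) to 1.0 (fully open).
Only numpy, scipy, OpenCV 4.12 (cv2) and the standard library are available. Lean on these libraries where they do the work, as an engineer would, in place of code of your own. Each camera call takes 0.05 s, during which the arm holds its last target.

## Working session

There is one attempt and no reset: what is moved stays moved. The work goes in short steps, each a Python script; the robot and the scene stay as the last script left them, time stands still between calls to the robot, and variables do not carry over. Pictures are saved under pics/ and viewed, and the job is handed in when it is done.

```bash
mkdir -p pics; python3 - <<'E'
from bench import ctrl
import cv2
for n in ("scene","top","wrist"):
    cv2.imwrite(f"pics/{n}0.png",ctrl.read_camera(n)); p=ctrl.camera_params(n); print(n,p)
print(ctrl.current_t(),ctrl.current_tool_pos(),ctrl.current_eef_rot(),ctrl.current_grip_width())
E
```

```text
scene {'fx': 529.402175667664, 'fy': 529.402175667664, 'cx': 275.42372818083044, 'cy': 207.84548943943025, 'pose': array([[ 0.80920067, -0.34102559,  0.47843058,  1.20528278],
       [ 0.58753024,  0.46750273, -0.66049179, -0.98080865],
       [ 0.001577  ,  0.81556284,  0.57866637,  0.86958715],
       [ 0.        ,  0.        ,  0.        ,  1.        ]])}
top {'fx': 419.8528899351353, 'fy': 419.8528899351353, 'cx': 279.1017357775664, 'cy': 209.7936247737364, 'pose': array([[ 0.02598581,  0.99578494, -0.08796072,  0.4464367 ],
       [-0.99957228,  0.02470177, -0.01565524, -0.09270402],
       [-0.01341647,  0.08832991,  0.99600092,  0.988547  ],
       [ 0.        ,  0.        ,  0.        ,  1.        ]])}
wrist {'fx': 325.19226210127806, 'fy': 325.19226210127806, 'cx': 282.4105980900349, 'cy': 213.97619198460427, 'T_tool_cam': array([[ 9.99999577e-01,  6.99315464e-04, -5.98080887e-04,
         2.52719468e-04],
       [-7.68123275e-04,  2.76496873e-01, -9.61014510e-01,
        -1.71376994e-01],
       [-5.06684813e-04,  9.61014563e-01,  2.76497293e-01,
         7.79604022e-02],
       [ 0.00000000e+00,  0.00000000e+00,  0.00000000e+00,
         1.00000000e+00]])}
0.15 [ 0.26033404 -0.56787702  0.21346266] [[ 4.16722357e-01 -3.33221285e-04  9.09033754e-01]
 [-9.09033314e-01  8.97192211e-04  4.16722485e-01]
 [-9.54438806e-04 -9.99999542e-01  7.09708046e-05]] 0.9959684996081296
```

View pics/scene0.png

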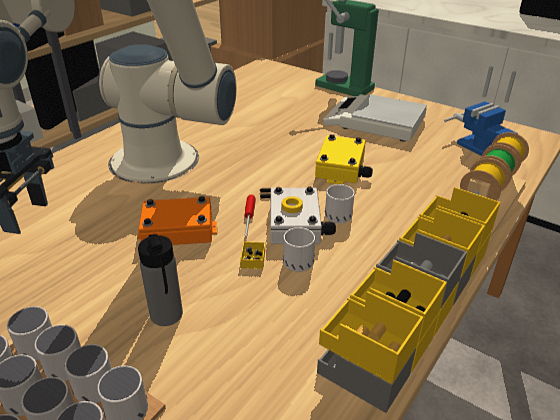

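View pics/top0.png

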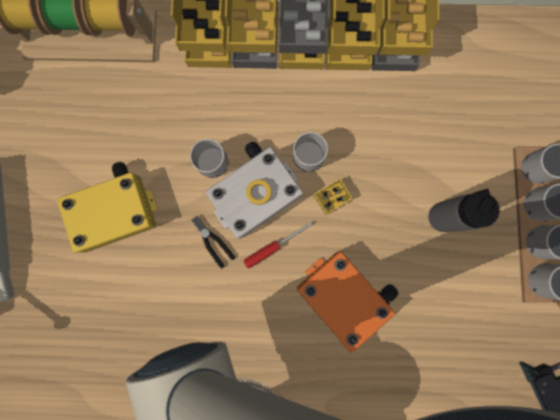

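View pics/wrist0.png

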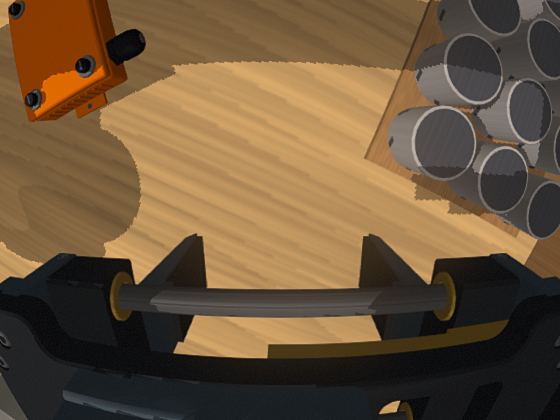

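Look-alikes: yellow box (top 105,212), orange box (top 346,300). The wanted one is the bare aluminium box at top (255,193), with its gland at about (253,149). I'll check it in a close crop.

```bash
python3 - <<'E'
import cv2
a=cv2.imread("pics/top0.png")[120:270,180:360]; cv2.imwrite("pics/crop_top.png",cv2.resize(a,None,fx=4,fy=4,interpolation=cv2.INTER_CUBIC))
a=cv2.imread("pics/scene0.png")[170:280,235:365]; cv2.imwrite("pics/crop_sc.png",cv2.resize(a,None,fx=5,fy=5,interpolation=cv2.INTER_CUBIC))
E
```

```text
(no output)
```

View pics/crop_top.png

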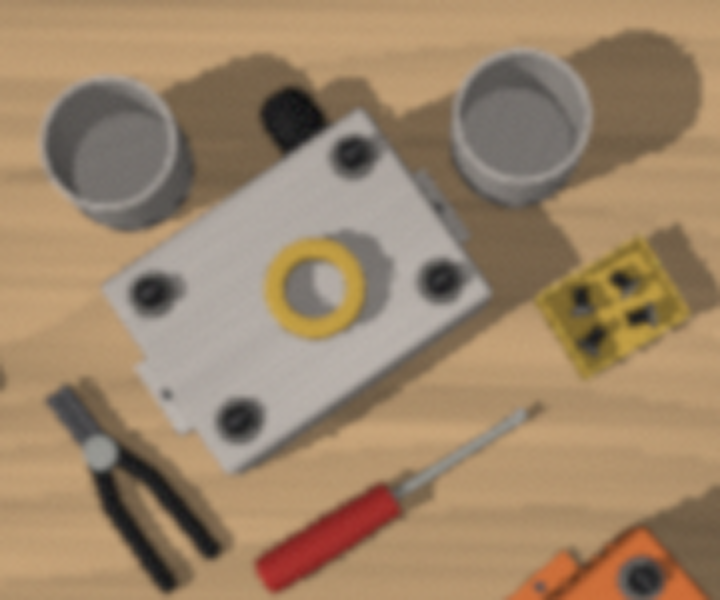

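View pics/crop_sc.png

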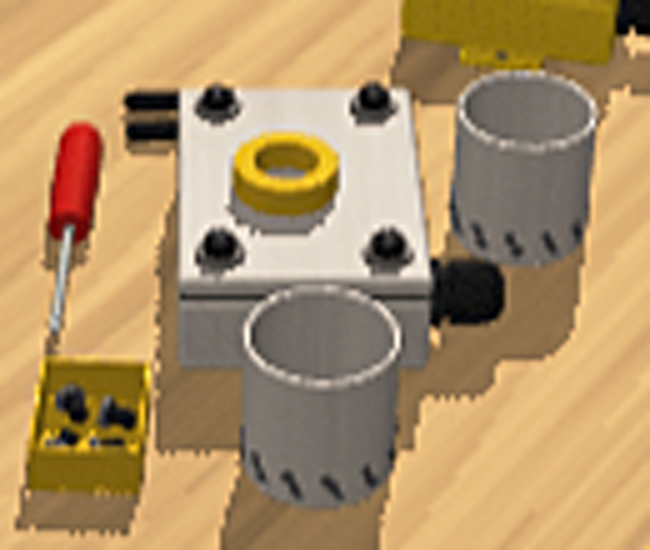

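The crop confirms the plain aluminium box with the yellow tape on its lid. The gland is at crop (293,120), head a at crop (352,156), b (152,293), c (240,420) and d (440,281). Next I'll localise the heads by rays onto their plane.

```bash
cat > h.py <<'E'
import numpy as np, cv2
def plane(P,uv,z):
    d=P["pose"][:3,:3]@np.array([(uv[0]-P["cx"])/P["fx"],-(uv[1]-P["cy"])/P["fy"],-1]); o=P["pose"][:3,3]
    return o+d*(z-o[2])/d[2]
def proj(P,X):
    c=np.linalg.inv(P["pose"])@np.append(X,1); return np.array([P["cx"]+P["fx"]*c[0]/-c[2],P["cy"]-P["fy"]*c[1]/-c[2]])
def blob(img,uv,r=6):
    x,y=np.round(uv).astype(int); g=img[y-r:y+r+1,x-r:x+r+1].max(2).astype(float)
    m=(g<75).astype(np.uint8); n,l,s,c=cv2.connectedComponentsWithStats(m)
    if n<2: return None,0
    k=1+np.argmax(s[1:,4]); return c[k]+[x-r,y-r],s[k,4]
M=np.array([[68,43],[-68,43],[-68,-43],[68,-43.]])/1000
def fit(W):
    A=M-M.mean(0);B=W-W.mean(0); U,S,V=np.linalg.svd(A.T@B); R=V.T@np.diag([1,np.linalg.det(V.T@U.T)])@U.T
    return R,W.mean(0)
E
python3 - <<'E'
from h import *; from bench import ctrl
P=ctrl.camera_params("top"); img=cv2.imread("pics/top0.png")
W=[]
for uv in [(268,158.7),(218,193),(240,225),(290,190)]:
    b,n=blob(img,uv); print(b,n); W.append(plane(P,b,.072)[:2])
W=np.array(W);R,t=fit(W); yaw=np.degrees(np.arctan2(R[1,0],R[0,0])); F=M@R.T+t
print(W,t,yaw,"res mm",np.linalg.norm(W-F,axis=1)*1e3)
print(F)
S=ctrl.camera_params("scene"); si=cv2.imread("pics/scene0.png")
for f in F:
    p=proj(S,np.append(f,.073)); print("scene pred",p, blob(si,p,5))
np.savez("box.npz",t=t,R=R)
Zd=np.array([0,0,-1.])
for k in range(0,360,30):
    a=np.radians(yaw+k); x=np.array([np.cos(a),np.sin(a),0]); O=np.c_[x,Zd,np.cross(x,Zd)]
    qs=[ctrl.ik(np.append(f,.1),O) for f in F]
    print(k,[None if q is None else np.round(q).astype(int).tolist() for q in qs[:4:3]])
E
```

```text
[267.92592593 158.2037037 ] 54
[217.67307692 192.76923077] 52
[239.5 224.5] 56
[289.94339623 189.45283019] 53
[[ 0.6415374  -0.0505455 ]
 [ 0.56167991  0.05804406]
 [ 0.49294228  0.00748355]
 [ 0.57289207 -0.10098148]] [ 0.56726292 -0.02149984] -53.649270158081634 res mm [0.7035388  0.71647506 0.68480512 0.77430354]
[[ 0.64220068 -0.05078006]
 [ 0.56158988  0.05875486]
 [ 0.49232515  0.00778038]
 [ 0.57293596 -0.10175454]]
scene pred [310.66810534 216.8421188 ] (array([311.91111111, 219.6       ]), np.int32(45))
scene pred [307.66411737 187.53289457] (array([309.13157895, 190.18421053]), np.int32(38))
scene pred [276.38571811 187.60178334] (array([277.93939394, 190.48484848]), np.int32(33))
scene pred [276.80983325 216.92824629] (array([278.36585366, 219.48780488]), np.int32(41))
0 [[-10, 37, 81, 0, 62, 44], [-16, 32, 90, 0, 57, 38]]
30 [[-10, 37, 81, 0, 62, 14], [-16, 32, 90, 0, 57, 8]]
60 [[-10, 37, 81, 0, 62, -16], [-16, 32, 90, 0, 57, -22]]
90 [[-10, 37, 81, 0, 62, -46], [-16, 32, 90, 0, 57, -52]]
120 [[-10, 37, 81, 0, 62, -76], [-16, 32, 90, 0, 57, -82]]
150 [[-10, 37, 81, 0, 62, -106], [-16, 32, 90, 0, 57, -112]]
180 [[-10, 37, 81, 0, 62, -136], [-16, 32, 90, 0, 57, -142]]
210 [[-10, 37, 81, 0, 62, -166], [-16, 32, 90, 0, 57, -172]]
240 [[-10, 37, 81, 0, 62, 164], [-16, 32, 90, 0, 57, 158]]
270 [[-10, 37, 81, 0, 62, 134], [-16, 32, 90, 0, 57, 128]]
300 [[-10, 37, 81, 0, 62, 104], [-16, 32, 90, 0, 57, 98]]
330 [[-10, 37, 81, 0, 62, 74], [-16, 32, 90, 0, 57, 68]]
```

The flask (about x 0.42, y -0.5, 0.215 m tall) lies on the direct sweep, so I'll lift first, then cross high and look with the wrist camera.

```bash
cat >> h.py <<'E'
def ori(R,k):
    a=np.arctan2(R[1,0],R[0,0])+np.radians(k); x=np.array([np.cos(a),np.sin(a),0]); Z=np.array([0,0,-1.]); return np.c_[x,Z,np.cross(x,Z)]
def wproj(P,pos,Ro,X):
    T=np.eye(4);T[:3,:3]=Ro;T[:3,3]=pos; c=np.linalg.inv(T@P["T_tool_cam"])@np.append(X,1)
    v=np.array([c[0],-c[1],-c[2]]); th=np.arctan2(np.hypot(v[0],v[1]),v[2]); r=P["fx"]*th; n=np.hypot(v[0],v[1])
    return np.array([P["cx"]+r*v[0]/n,P["cy"]+r*v[1]/n])
def wplane(P,pos,Ro,uv,z):
    d=np.array([uv[0]-P["cx"],uv[1]-P["cy"]]); r=np.hypot(*d); th=r/P["fx"]
    v=np.array([np.sin(th)*d[0]/r,-np.sin(th)*d[1]/r,-np.cos(th)])
    T=np.eye(4);T[:3,:3]=Ro;T[:3,3]=pos; T=T@P["T_tool_cam"]; w=T[:3,:3]@v; o=T[:3,3]; return o+w*(z-o[2])/w[2]
E
python3 - <<'E'
from h import *; from bench import ctrl
b=np.load("box.npz");t,R=b["t"],b["R"]
p=ctrl.current_tool_pos(); ctrl.move_l([p[0],p[1],.36],vel=.25)
ctrl.command_gripper(0.0)
O=ori(R,30)
P=ctrl.camera_params("wrist")
# stand so that the camera is roughly over the box
pos=np.append(t,.30)-O[:,2]*.13
ctrl.goto(pos,O)
pos=ctrl.current_tool_pos();Ro=ctrl.current_eef_rot(); img=ctrl.read_camera("wrist"); cv2.imwrite("pics/w1.png",img)
np.savez("w1.npz",pos=pos,Ro=Ro)
print(ctrl.current_t(),pos,ctrl.current_grip_width(),ctrl.current_contact_force())
for f in M@R.T+t: 
    u=wproj(P,pos,Ro,np.append(f,.073)); print(u)
E
```

```text
4.1167 [ 0.51513939 -0.14142505  0.30009845] 0.008879550018691477 [ 0.03876601 -0.24369238  0.04677453]
[347.48331983  79.06702616]
[250.58360898  25.30564282]
[215.44570105  84.5068322 ]
[312.22575035 138.03557452]
```

View pics/w1.png

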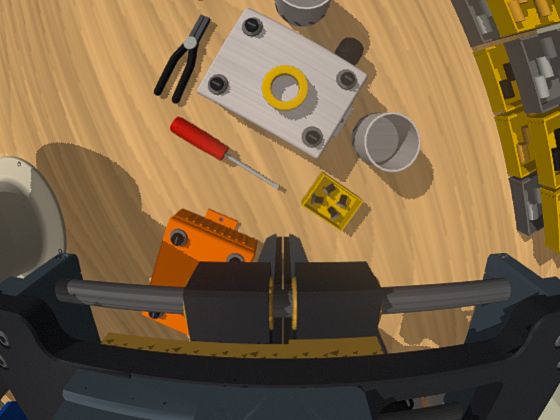

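The wrist view shows the aluminium box with its heads at a (347,79), b (253,27), c (217,84), d (313,136), within 3 px of the predictions. The fingers are shut with their tips at (283,236). I'll average the two views, then press a.

```bash
cat >> h.py <<'E'
def press(ctrl,F,O,name,zhi=.12):
    P=ctrl.current_tool_pos()
    ctrl.move_l([F[0],F[1],max(P[2],zhi)],vel=.15,ori=O)
    ctrl.move_l([F[0],F[1],.080],vel=.1)
    f0=ctrl.current_contact_force()
    hit=ctrl.move_l([F[0],F[1],.060],vel=.012,contact_N=9)
    ctrl.sleep(.15)
    p=ctrl.current_tool_pos(); f=ctrl.current_contact_force()
    print(name,"hit",hit,"tcp",np.round(p,4),"dF",np.round(f-f0,1),"t",ctrl.current_t())
    return hit
E
python3 - <<'E'
from h import *; from bench import ctrl
b=np.load("box.npz");t,R=b["t"],b["R"]; w=np.load("w1.npz"); P=ctrl.camera_params("wrist"); img=cv2.imread("pics/w1.png")
W=[]
for f in M@R.T+t:
    u,n=blob(img,wproj(P,w["pos"],w["Ro"],np.append(f,.073)),9); W.append(wplane(P,w["pos"],w["Ro"],u,.072)[:2]); print(u,n)
R2,t2=fit(np.array(W)); print("wrist fit",t2,"top",t,np.degrees(np.arctan2(R2[1,0],R2[0,0])),"res",np.linalg.norm(M@R2.T+t2-W,axis=1)*1e3)
assert np.linalg.norm(t2-t)<.008
tm=(t+t2)/2; Rm=fit((M@R.T+t+M@R2.T+t2)/2)[0]; F=M@Rm.T+tm; np.savez("F.npz",F=F,R=Rm,t=tm); print(F)
press(ctrl,F[0],ori(Rm,30),"a")
cv2.imwrite("pics/w2.png",ctrl.read_camera("wrist")); cv2.imwrite("pics/s2.png",ctrl.read_camera("scene")[150:290,200:387])
E
python3 -c "
import cv2;a=cv2.imread('pics/s2.png');cv2.imwrite('pics/s2b.png',cv2.resize(a,None,fx=4,fy=4,interpolation=2))"
```

```text
[347.40909091  78.63636364] 132
[252.34065934  25.92307692] 182
[217.65934066  84.48351648] 182
[312.41129032 136.96774194] 124
wrist fit [ 0.56806569 -0.0217791 ] top [ 0.56726292 -0.02149984] -53.63532445711116 res [1.20431519 1.24723459 1.33917273 1.34139659]
[[ 0.64260563 -0.05091057]
 [ 0.5619815   0.05861453]
 [ 0.49272297  0.00763162]
 [ 0.57334711 -0.10189348]]
a hit True tcp [ 0.6428 -0.0508  0.0661] dF [-1.3  1.2  8.6] t 8.925
```

View pics/w2.png

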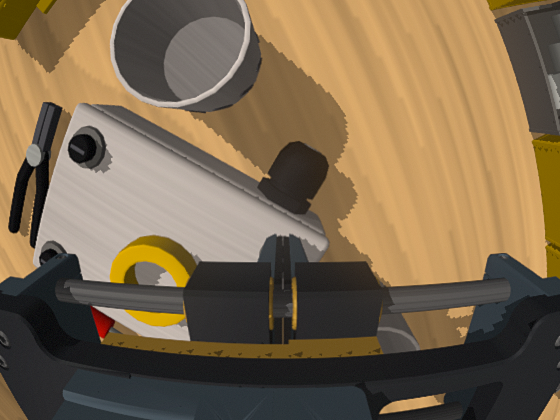

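View pics/s2b.png

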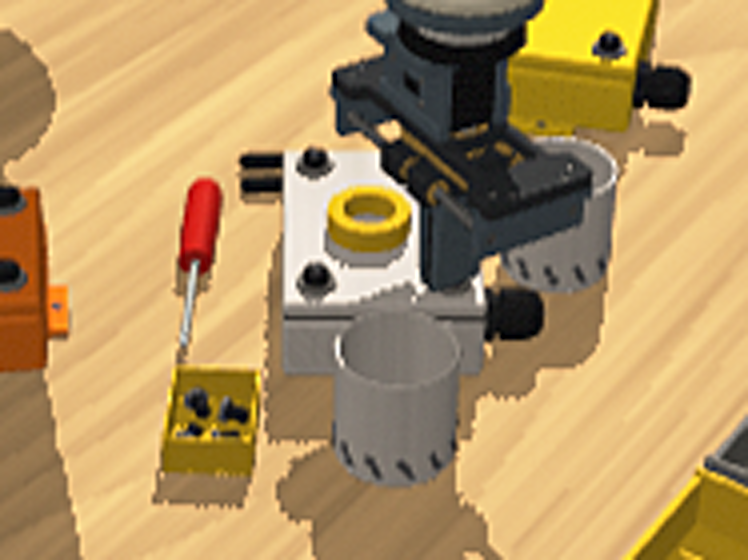

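The fingertips are on head a, at wrist (283,237), beside the gland at (295,175). The TCP is at 66.1 mm with 8.6 N on it, so a is on its stop and nothing else has moved. Next I'll lift, look at a, and press c.

```bash
python3 - <<'E'
from h import *; from bench import ctrl
d=np.load("F.npz");F,R=d["F"],d["R"]; O=ori(R,30)
p=ctrl.current_tool_pos(); ctrl.move_l([p[0],p[1],.13],vel=.12)
ctrl.move_l([F[2][0],F[2][1],.13],vel=.15)
cv2.imwrite("pics/w3.png",ctrl.read_camera("wrist"))
press(ctrl,F[2],O,"c")
p=ctrl.current_tool_pos(); ctrl.move_l([p[0],p[1],.13],vel=.12)
cv2.imwrite("pics/t3.png",cv2.resize(ctrl.read_camera("scene")[150:290,200:387],None,fx=4,fy=4,interpolation=2)); print(ctrl.current_t())
E
```

```text
c hit True tcp [0.4927 0.0076 0.0661] dF [-2.  -2.4 12.2] t 13.15
13.8833
```

View pics/w3.png

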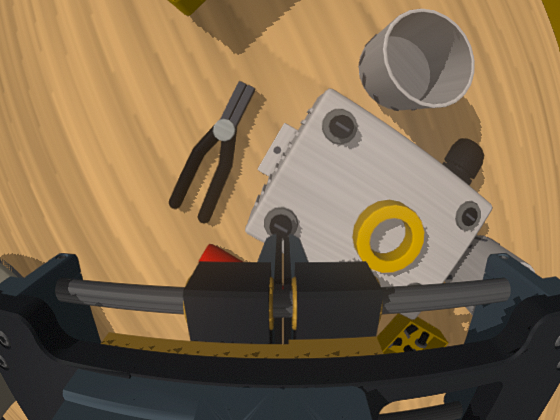

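View pics/t3.png

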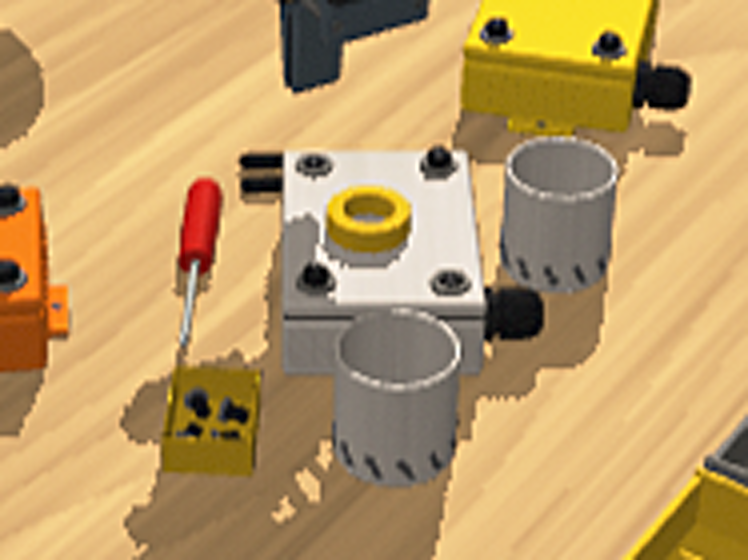

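In the scene crop, a (451,282) and c (314,164) are down and flush. b (437,158) and d (315,276) still stand, and the box hasn't moved. Now b, then d.

```bash
python3 - <<'E'
from h import *; from bench import ctrl
d=np.load("F.npz");F,R=d["F"],d["R"]; O=ori(R,30)
def up():
    p=ctrl.current_tool_pos(); ctrl.move_l([p[0],p[1],.13],vel=.12)
h=press(ctrl,F[1],O,"b"); up()
if h and ctrl.current_tool_pos()[2]>.12:
    press(ctrl,F[3],O,"d"); up()
p=ctrl.current_tool_pos(); ctrl.move_l([p[0],p[1],.36],vel=.2)
w=np.load("w1.npz"); 
cv2.imwrite("pics/s4.png",cv2.resize(ctrl.read_camera("scene")[150:290,200:387],None,fx=4,fy=4,interpolation=2))
ctrl.goto(w["pos"],w["Ro"]) 
cv2.imwrite("pics/w4.png",ctrl.read_camera("wrist")); print(ctrl.current_t(),ctrl.current_contact_force())
E
```

```text
b hit True tcp [0.5623 0.0588 0.066 ] dF [-0.8  1.6  7.9] t 16.5167
d hit True tcp [ 0.5733 -0.102   0.0661] dF [-1.9  1.2  9.9] t 20.3333
22.875 [-0.16718314  0.43250985  0.62686657]
```

View pics/s4.png

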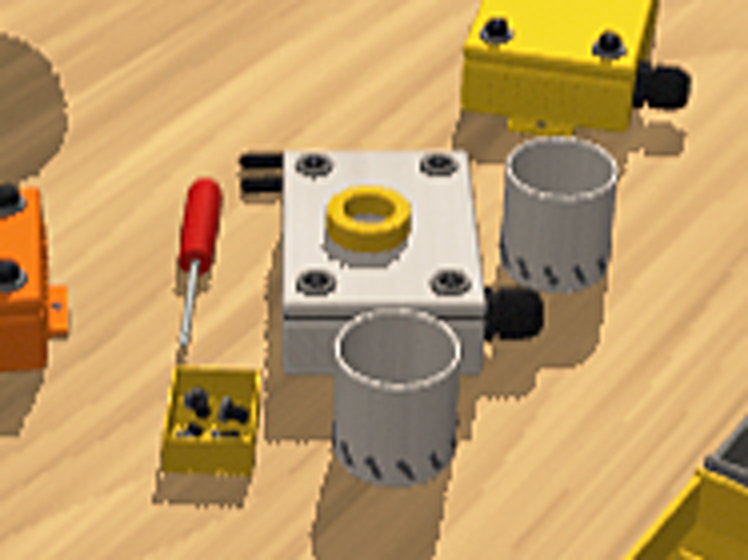

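View pics/w4.png

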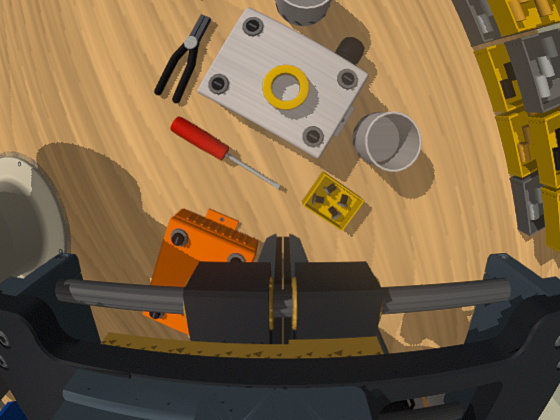

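All four heads are flush in the scene crop, at (451,282), (437,163), (314,164) and (317,281). In the wrist view the box, tape, cups, tools and tray sit where they did in the first one. The arm is clear, so I'm handing the job in.

```bash
python3 -c "
from bench import ctrl
ctrl.sign_off(); print(ctrl.current_t())"
```

```text
the job is handed in; nothing more can be done
the job is handed in; nothing more can be done
```

I pressed the four fasteners of the aluminium box home one at a time with the shut fingertips, in the order a, c, b, d, and handed the job in at about 23 s.

- **Presses:** each one stopped on its hard stop with the fingertips at 66.0–66.1 mm (home is 66 mm). The vertical force just after each stop was 8–12 N, against the 40 N limit.
- **Final pictures:** all four heads are flush. The box, tape roll, cups, screwdriver, pliers and tray look unmoved against the earlier pictures. The bottle is not in those last two views; I had crossed above it at 0.36 m, and no contact force showed.
- **Disagreement:** the top and wrist cameras placed the box within 1 mm of each other. The first scene picture put the head blobs about 3 px lower than predicted, most likely because the sides of the heads were visible there. No checks failed.

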